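Seat a cast housing in the inclined inspection nest and latch it

TASK

Take the aluminium housing with the projecting nose from the bench and seat it in the shaped pocket of the sloping inspection fixture, its nose in the narrow slot at the low end, flat on the pocket floor. Then swing the fixture's latch arm all the way across the housing to its stop. Leave the square cover, the yellow bin and the gauge where they are.

Things in the scene. Friction and masses are not known exactly. Their poses are not given: they have to be found in the camera images.
- housing: loose aluminium casting. Flange 88 (x) x 46 (y) x 14 mm high; a nose 18 mm wide and 14 mm high projects from its -x end to x = -58 mm. On its centre stands a grip block 44 (x) x 24 (y) mm, from 14 to 46 mm high. Origin: centre of the flange's underside, z up. Starts flat on the bench, nose roughly to the robot (yaw within 1.1 rad of 0). 0.15 to 0.31 kg
- nest: fixed aluminium plate, x -78..112, y -62..62 mm, sloping 28 deg, low edge nearest the robot. Origin: centre of the pocket floor, 68 mm above the bench; x up the slope, y left, z out of the face (face at z = 11 mm). Pocket 91 x 49 mm, 11 deep, 3 mm chamfer at the rim; nose slot 26 wide, to x = -62 mm. The seated housing's frame coincides with this one (play 1.5 mm each side)
- latch (a joint): angle (rad) of the steel latch arm about an axis square to the nest's face at nest x = 33, y = 40 mm; grows clockwise seen from above. 0: open, pointing up the slope and 0.35 rad outwards (to +y). 1.92: closed at its stop, along nest -y over the housing's flange. Stays where left (1 N at the knob moves it). Starts at 0 to 0.5, clear of the pocket
- latch_knob (a point): on the axis of the upright black knob at the end of the latch arm, 66 mm from the pivot axis. Knob 14 mm in diameter, square to the nest's face, from 16.5 to 52.5 mm above the pocket floor (this point: 35 mm). The arm is 14 mm wide, 16.5 to 24.5 mm above the pocket floor
- latch_pivot (a point): the latch's pivot axis, 16.5 mm above the pocket floor, on a steel boss 20 mm across whose top is 26.5 mm above the pocket floor
- cover: loose bare-aluminium casting to be left alone: square flange 66 x 66 x 14 mm without a nose, with the same grip block (44 x 24 mm, up to 46 mm high). Origin: centre of the underside
- bin: yellow open bin with castings, 160 (x) x 110 (y) x 75 mm high, to be left alone. Origin: centre of the underside
- gauge: small upright steel plug gauge, 36 mm across, 60 mm high, to be left alone. Origin: centre of the underside
Not all that is in view belongs to the job. What is shaped like the housing but red or turquoise is not meant. Of the things shaped like the part that bears nest, the aluminium one is meant.

How it is judged (in metres and radians):
On the way, in this order (a step that is already met when the one before it is completed fails the run):
1. the housing is seated flat in the pocket, nose in the slot, with the latch still open (x of housing in the frame of nest between -0.0035 and 0.0035 m and y of housing in the frame of nest between -0.0035 and 0.0035 m and z of housing in the frame of nest between -0.0025 and 0.0025 m and angle between the z axis of housing and the z axis of nest, either way round below 0.045 rad and angle between the x axis of housing and the x axis of nest, either way round below 0.07 rad and value of joint latch below 0.9 rad), for 0.2 s.
2. the latch is swung across to its stop (value of joint latch above 1.8 rad), for 0.2 s.
At the end, for the whole second after the job is handed in: The housing is at rest in the pocket: its origin within 3.5 mm of the nest's along nest x and y and within 2.5 mm of the pocket floor, flat within 0.045 rad and square within 0.07 rad, nose in the slot; the latch is closed (joint above 1.8 of 1.92 rad) (x of housing in the frame of nest between -0.0035 and 0.0035 m and y of housing in the frame of nest between -0.0035 and 0.0035 m and z of housing in the frame of nest between -0.0025 and 0.0025 m and angle between the z axis of housing and the z axis of nest, either way round below 0.045 rad and angle between the x axis of housing and the x axis of nest, either way round below 0.07 rad and value of joint latch above 1.8 rad and linear speed of housing below 0.01 m/s and angular speed of housing below 0.1 rad/s); the robot touches nothing.
It fails at once if the cover is disturbed (moved more than 15 mm) (distance of cover from where it was at the start of the episode above 0.015 m).
It fails at once if the bin is disturbed (moved more than 15 mm) (distance of bin from where it was at the start of the episode above 0.015 m).
It fails at once if the gauge is disturbed (moved more than 15 mm) (distance of gauge from where it was at the start of the episode above 0.015 m).
It also fails if it takes over 51 s, if anything falls off the work surface, if the arm or the gripper's body presses on something with over 40 N, if the wrist force passes 120 N, or if a joint passes its speed limit or range.

ROBOT

A 6-joint arm with a two-finger parallel gripper is mounted at the origin on the work surface. World frame = base frame: x ahead of the robot, y to its left, z up, the work surface at z = 0. Lengths are in m, angles in degrees, forces in N, time in s.
With the tool pointing down it reaches from about 0.35 to 0.775 m from the base axis. Payload 5.5 kg.
Tool frame: the origin (TCP) lies midway between the tips of the shut fingers; the grasp point (between the pads) lies 19 mm behind it; z points along the fingers, y is the line along which they close (so a half turn about z gives the same grasp; the last joint's range is limited). The gripper opens to 85 mm and grips with 20 to 120 N. Pads are 22 mm wide; open, the fingers measure 114 mm over their backs; the gripper's body (76 mm by 85 mm) begins 54 mm behind the grasp point. The pads swing forward as they close: fully open they stand 13 mm farther back than shut.
Start: joints at [-83.801, 17.945, 2.641, 74.691, 0, 82.002], TCP at [0.141, -0.557, 0.231] pointing down, gripper open.
Joint ranges: [-158.12, 158.12], [-49.38, 96.58], [-58.88, 72.47], [-126.05, 133.96], [-84.25, 85.87], [-180, 180]. Speed limits (degrees/s): [147.25, 147.25, 180, 180, 180, 180].

INTERFACE

Orientations are given as a 3x3 rotation matrix whose columns are the frame's x, y, z axes.
In Python, from bench import ctrl gives the robot as it stands.
- The arm moves only by the tool move_arm, never from a script. Its argument "steps" is a list that holds one entry, the list of rows, each a list of 7 numbers: the turn, a rotation vector about the tool's x, y, z in degrees, then the shift along the tool's x, y, z in m, then the finger opening in m, from 0 to 0.0854. In form: [[[rx, ry, rz, tx, ty, tz, gripper], ...]]. A call has 1 to 5 rows; each row shifts and turns the commanded pose from where the row before left it, along the tool's axes as they then stand; what a row does not reach is not made up. A row lasts 1/10 s, in which the tool goes at most 50 mm and 8.59 degrees, less where a joint would pass 70% of its speed; a pose out of reach is approached as far as the arm can. A call with a gripper value outside its range is refused whole. The fingers move at their own pace and stop on an object; "grip_force" is the grip in N (left out, the last holds). Time passes only in rows, so rows that do not move let the fingers close. It gives the time, the measured TCP pose, the force, the opening and the grip force at its end, in the units of the state.
- ctrl.state(): the state, without advancing time (a new reading comes with each control period).
- ctrl.get_image(name): name is "scene" or "top" or "wrist"; returns a dict with "frame" (420x560x3 uint8, blue, green, red), "depth" (420x560 float32, m along the optical axis (not along the pixel's ray), 0 where there is no reading), "vfov" (degrees; the focal length in pixels is half the picture's height over the tangent of half this angle, whatever the lens; pixels are square), "cx", "cy" (the principal point, pixels), "world_from_camera" (4x4, takes a point from camera to world coordinates); the wrist camera has in their place "tool_from_camera" (4x4, takes a point from camera to tool coordinates, whose origin is the TCP and whose axes are the flange's). Camera axes: x right, y up, looking along -z (the intrinsics and any distortion apply to the point x, -y, -z); pixel columns grow to the right and rows downward; lengths in m; the calibration is good to about 2 mm. A picture is of the moment at which its call begins: read the wrist's pose just before it.
- ctrl.finish_job(): hands the job in; it is judged then, once.
The state is a dict: "time_s": time; "joint_positions": joint angles; "dq": joint speeds; "tau": joint torques, N m; "tool_pos": TCP position; "eef_rot": TCP orientation; "contact_force": force on the tool from outside, world axes, zero at the start; "moment": the same for the moment, N m; "finger_gap": opening from 0.0 (shut) to 1.0 (fully open); "gripper_force": force on a finger pad.
Only numpy, scipy, OpenCV 4.12 (cv2) and the standard library are available. Lean on these libraries where they do the work, as an engineer would, in place of code of your own. Each camera call takes 0.05 s, during which the arm holds its last target. There are 200 camera calls.

## Working session

There is one attempt and no reset: what is moved stays moved. The work goes in short steps, Python scripts to look and compute and a tool call to move; the robot and the scene stay as the last step left them, time stands still between calls to the robot, and variables do not carry over. Pictures are saved under pics/ and viewed, at most 10 in all, crops included, and the job is handed in when it is done.

Besides the shell and the picture viewer there is one more tool, called after "Emit:" as a command line: name --argument value ..., lists and objects as JSON in quotes. move_arm: Moves the arm, as the interface text tells. Its arguments: {"type":"object","properties":{"steps":{"type":"array","items":{"type":"array","items":{"type":"array","items":{"type":"number"}}}},"grip_force":{"type":"number"}},"required":["steps"]}

```bash
mkdir -p pics
cat > h.py <<'E'
import numpy as np, cv2
from bench import ctrl
np.set_printoptions(precision=4,suppress=True)
def get(n):
    s=ctrl.state(); d=ctrl.get_image(n)
    if n=='wrist':
        T=np.eye(4);T[:3,:3]=np.array(s['eef_rot']).reshape(3,3);T[:3,3]=s['tool_pos']
        d['W']=T@np.array(d['tool_from_camera'])
    else: d['W']=np.array(d['world_from_camera'])
    H=d['frame'].shape[0]; d['f']=H/2/np.tan(np.radians(d['vfov'])/2)
    return d
def cloud(d):
    v,u=np.indices(d['depth'].shape); z=d['depth']
    p=np.stack([(u-d['cx'])/d['f']*z,-(v-d['cy'])/d['f']*z,-z],-1)
    return p@d['W'][:3,:3].T+d['W'][:3,3]
def ray(d,u,v):
    r=d['W'][:3,:3]@np.array([(u-d['cx'])/d['f'],-(v-d['cy'])/d['f'],-1]); return d['W'][:3,3],r
def onz(d,u,v,z):
    o,r=ray(d,u,v); return o+r*(z-o[2])/r[2]
E
python3 - <<'E'
from h import *
import pickle
for n in ['scene','top','wrist']:
    d=get(n); cv2.imwrite(f'pics/{n}0.png',d['frame']); pickle.dump(d,open(f'{n}0.pkl','wb'))
    print(n,{k:v for k,v in d.items() if k not in('frame','depth')})
a=[cv2.imread(f'pics/{n}0.png') for n in('scene','top')]
E
```

```text
scene {'vfov': 55.51367622844985, 'cx': 278.8076409276599, 'cy': 223.41385019188078, 'world_from_camera': array([[ 0.847 , -0.365 ,  0.3865,  0.8086],
       [ 0.5312,  0.5551, -0.64  , -0.5433],
       [ 0.0191,  0.7474,  0.6641,  0.7283],
       [ 0.    ,  0.    ,  0.    ,  1.    ]]), 'W': array([[ 0.847 , -0.365 ,  0.3865,  0.8086],
       [ 0.5312,  0.5551, -0.64  , -0.5433],
       [ 0.0191,  0.7474,  0.6641,  0.7283],
       [ 0.    ,  0.    ,  0.    ,  1.    ]]), 'f': np.float64(399.02876774825836)}
top {'vfov': 47.53000381787953, 'cx': 281.2221237909036, 'cy': 209.47721882442795, 'world_from_camera': array([[ 0.0286,  0.9933, -0.1117,  0.3326],
       [-0.9995,  0.0274, -0.0125,  0.0365],
       [-0.0093,  0.112 ,  0.9937,  1.3494],
       [ 0.    ,  0.    ,  0.    ,  1.    ]]), 'W': array([[ 0.0286,  0.9933, -0.1117,  0.3326],
       [-0.9995,  0.0274, -0.0125,  0.0365],
       [-0.0093,  0.112 ,  0.9937,  1.3494],
       [ 0.    ,  0.    ,  0.    ,  1.    ]]), 'f': np.float64(476.92252214096175)}
wrist {'vfov': 59.80376307161211, 'cx': 285.28477719562943, 'cy': 209.5752355651054, 'tool_from_camera': array([[-0.0002,  0.9578,  0.2875,  0.074 ],
       [ 1.    ,  0.0003, -0.0003,  0.0009],
       [-0.0004,  0.2875, -0.9578, -0.1421],
       [ 0.    ,  0.    ,  0.    ,  1.    ]]), 'W': array([[ 0.245 ,  0.9286,  0.2788,  0.2129],
       [-0.9695,  0.2351,  0.0692, -0.54  ],
       [-0.0013, -0.2873,  0.9579,  0.3726],
       [ 0.    ,  0.    ,  0.    ,  1.    ]]), 'f': np.float64(365.1734422529131)}
```

View pics/top0.png

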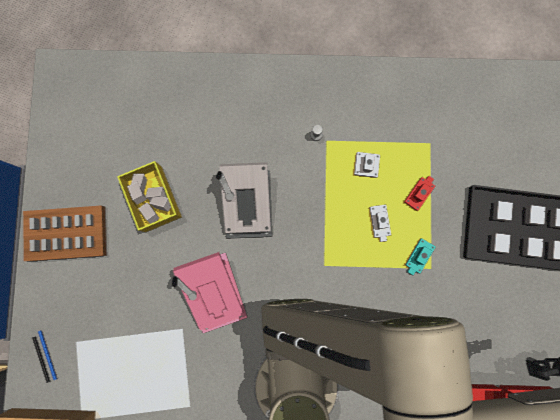

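View pics/scene0.png

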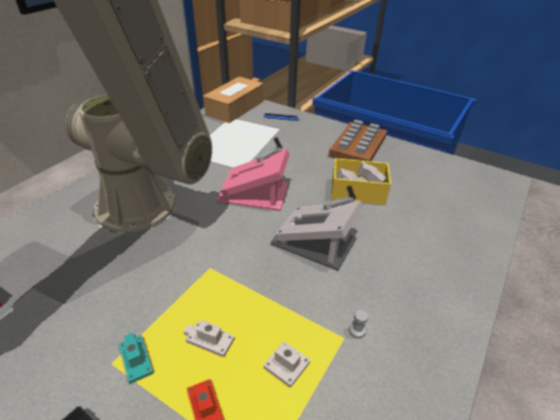

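Top view: the aluminium housing is at about (380,221) with its nose toward (383,240). The cover is at (367,164) and the gauge at (317,132). The aluminium nest is at (246,200), with its knob at (219,175) and latch pivot near (229,193). The pink fixture and the red and turquoise parts are decoys.

Run:
```python
from h import *
import pickle
d=pickle.load(open('top0.pkl','rb')); P=cloud(d)
for n,(u,v) in dict(bench=(300,200),block=(379,221),nose=(383,239),cover=(367,164),gauge=(317,131),knob=(219,175),bin=(148,196)).items():
    print(n,P[v,u],d['depth'][v,u], onz(d,u,v,0.046)[:2])
# nest face plane: ring of points on plate
pts=np.concatenate([P[170:182,240:265].reshape(-1,3),P[225:232,230:268].reshape(-1,3),P[190:222,260:266].reshape(-1,3)])
pts=pts[pts[:,2]>0.03]
c=pts.mean(0);
for i in range(3):
    u,s,vt=np.linalg.svd(pts-c,full_matrices=False); n=vt[2]*np.sign(vt[2][2]); r=(pts-c)@n; pts=pts[abs(r)<.004]; c=pts.mean(0)
print('plane',c,n,np.degrees(np.arccos(n[2])),len(pts),'yaw',np.degrees(np.arctan2(-n[1],-n[0])))
# pocket corners by eye: plate
for (u,v) in [(222,164),(268,164),(272,236),(224,237)]:
    o,r=ray(d,u,v); print((u,v),o+r*((c-o)@n)/(r@n))
f=cv2.resize(d['frame'][150:260,190:420],None,fx=3.4,fy=3.4,interpolation=cv2.INTER_CUBIC); cv2.imwrite('pics/topc.png',f)
print(ctrl.state()['time_s'])
```

```text
bench [0.5127 0.0007 0.0018] 1.3586627 [0.5068 0.0019]
block [ 0.4547 -0.2156  0.0465] 1.3051511 [ 0.4548 -0.2156]
nose [ 0.4074 -0.2324  0.0184] 1.3275602 [ 0.4058 -0.2268]
cover [ 0.6137 -0.1823  0.0414] 1.3283399 [ 0.6127 -0.1815]
gauge [ 0.7005 -0.0405  0.0547] 1.3265705 [ 0.703 -0.041]
knob [0.5493 0.2111 0.1632] 1.205083 [0.5707 0.2283]
bin [0.5053 0.4198 0.0545] 1.3107074 [0.5065 0.4223]
plane [0.5011 0.1218 0.153 ] [0.0208 0.997  0.0741] 85.75207457704876 60 yaw -91.19497737894442
(222, 164) [0.3326 0.0365 1.3496]
(268, 164) [0.3327 0.0365 1.3487]
(272, 236) [0.3326 0.0365 1.3489]
(224, 237) [0.3326 0.0365 1.3497]
0.15
```

View pics/topc.png

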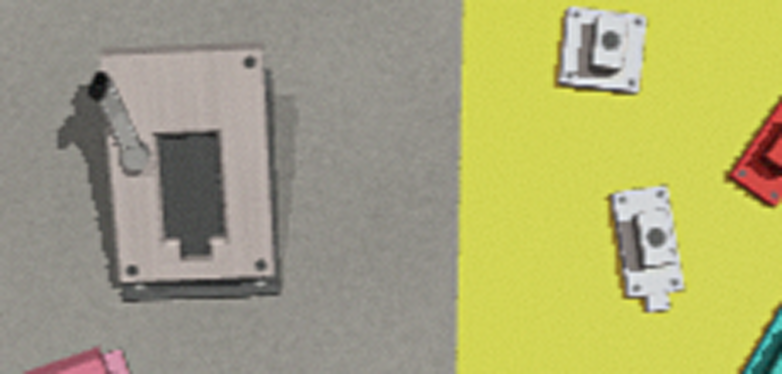

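The crop shows the housing flange centred near (648,243) with its nose at (656,303), so its yaw is about 8°. The nest pocket is at about (192,185), slot downward, with the latch open. I'll move over the housing for a close look.

Emit:
move_arm --steps '[[[0, 0, 0, 0.0388, -0.0254, 0.003, 0.085], [0, 0, 0, 0.0388, -0.0254, 0.003, 0.085], [0, 0, 0, 0.0388, -0.0254, 0.003, 0.085], [0, 0, 0, 0.0388, -0.0254, 0.003, 0.085], [0, 0, 0, 0.0388, -0.0254, 0.003, 0.085]]]'

```text
time_s: 0.65
tool_pos: [0.2988, -0.3852, 0.216]
eef_rot: [[0.97, 0.245, 0.0], [0.245, -0.97, 0.0], [0.0, -0.0, -1.0]]
contact_force: [0.3, -0.7, 1.0]
finger_gap: 0.998
gripper_force: 0.0
```

Emit:
move_arm --steps '[[[0, 0, 0, 0.0388, -0.0254, 0.003, 0.085], [0, 0, 0, 0.0388, -0.0254, 0.003, 0.085], [0, 0, 0, 0.0388, -0.0254, 0.003, 0.085], [0, 0, 0, 0.0388, -0.0254, 0.003, 0.085], [0, 0, 6, 0.0388, -0.0254, 0.003, 0.085]]]'

```text
time_s: 1.15
tool_pos: [0.4558, -0.2144, 0.2011]
eef_rot: [[0.99, 0.141, -0.0], [0.141, -0.99, -0.0], [-0.0, 0.0, -1.0]]
contact_force: [0.7, -1.5, 0.5]
finger_gap: 0.998
gripper_force: 0.0
```

Emit:
move_arm --steps '[[[0, 0, 0, 0, 0, 0, 0.085]]]'

```text
time_s: 1.25
tool_pos: [0.4573, -0.2119, 0.2006]
eef_rot: [[0.989, 0.147, 0.0], [0.147, -0.989, 0.002], [0.0, -0.002, -1.0]]
contact_force: [0.1, -0.6, 0.2]
finger_gap: 0.995
gripper_force: 0.0
```

Run:
```python
from h import *
import pickle
d=get('wrist'); cv2.imwrite('pics/w1.png',d['frame']); pickle.dump(d,open('w1.pkl','wb'))
s=ctrl.state(); print(s)
P=cloud(d); b=(P[...,2]<.01)&(d['depth']>0); print(np.median(P[b][:,2]))
```

```text
{'time_s': 1.3, 'joint_positions': array([-34.2514,  10.7694, -11.1262,  68.1628,  -0.0016, 137.2257]), 'dq': array([-3.5897, -0.5555, -0.352 ,  0.3003, -0.8998, -2.3548]), 'tau': array([  1.59  , -40.1552,  29.3626,  -0.0752,   0.2085,   0.4053]), 'tool_pos': array([ 0.4559, -0.2137,  0.2007]), 'eef_rot': array([[ 0.989 ,  0.1482, -0.0009],
       [ 0.1482, -0.989 ,  0.0006],
       [-0.0008, -0.0007, -1.    ]]), 'contact_force': array([-0.0254,  0.2047, -0.2296]), 'moment': array([-0.0114,  0.0119,  0.0243]), 'gripper_force': 0.0, 'finger_gap': 0.9938507363068461}
-0.00022523401350338368
```

View pics/w1.png

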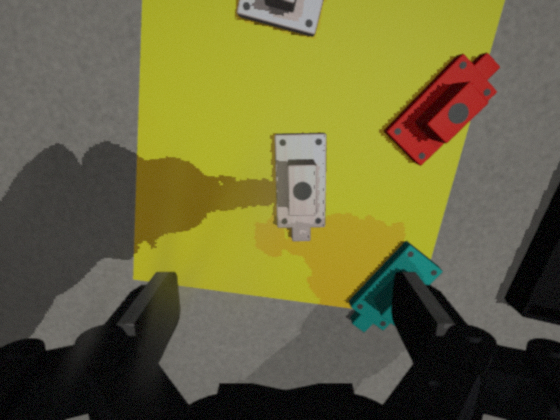

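The wrist view shows the housing at (301,185), with its nose down at (301,232) and its block top around (302,190). I'll measure it.

```bash
cat >> h.py <<'E'
def rect(p):  # min-area rectangle of 2D points (m): centre, size, long-axis yaw deg
    (c,sz,a)=cv2.minAreaRect((np.asarray(p)*1e4).astype(np.float32)); 
    if sz[0]<sz[1]: sz=sz[::-1];a-=90
    return np.array(c)/1e4,np.array(sz)/1e4,(a+90)%180-90
E
python3 - <<'E'
from h import *
import pickle
d=pickle.load(open('w1.pkl','rb')); P=cloud(d); f=d['frame']
hsv=cv2.cvtColor(f,cv2.COLOR_BGR2HSV)
roi=np.zeros(f.shape[:2],bool); roi[120:250,255:345]=1
notyel=(roi&(hsv[...,1]<90)).astype(np.uint8)
n,l,st,_=cv2.connectedComponentsWithStats(notyel); k=1+st[1:,4].argmax(); m=l==k
print(st[k])
zf=P[...,2]
fl=m&(zf>.009)&(zf<.02); bl=m&(zf>.04)&(zf<.052)
print('z med',np.median(zf[fl]),np.median(zf[bl]),fl.sum(),bl.sum(), zf[bl].std())
for nm,mm,z in(('block',bl,.046),('flange',m,.014)):
    mm=cv2.morphologyEx(mm.astype(np.uint8),cv2.MORPH_OPEN,np.ones((3,3)))>0
    if nm=='flange': # remove nose: keep rows
        mm=cv2.morphologyEx(mm.astype(np.uint8),cv2.MORPH_OPEN,np.ones((30,30)))>0
    v,u=np.nonzero(mm); w=np.array([onz(d,a,b,z)[:2] for a,b in zip(u,v)]); print(nm,rect(w),u.min(),u.max(),v.min(),v.max())
big=cv2.resize(f[110:260,230:370],None,fx=4,fy=4,interpolation=cv2.INTER_CUBIC); cv2.imwrite('pics/w1c.png',big)
v,u=np.nonzero(m); print(rect([onz(d,a,b,.014)[:2] for a,b in zip(u,v)]))
E
```

```text
[ 275  133   51  108 4875]
z med 0.013492262043537179 0.04550149527642092 3260 1476 0.0008226205576451156
block (array([ 0.4616, -0.226 ]), array([0.0441, 0.0236]), 9.848949432373047) 288 316 164 215
flange (array([ 0.4609, -0.2273]), array([0.0863, 0.0455]), 8.489579200744629) 277 326 135 227
(array([ 0.4548, -0.2272]), array([0.1013, 0.0454]), 9.762016296386719)
```

View pics/w1c.png

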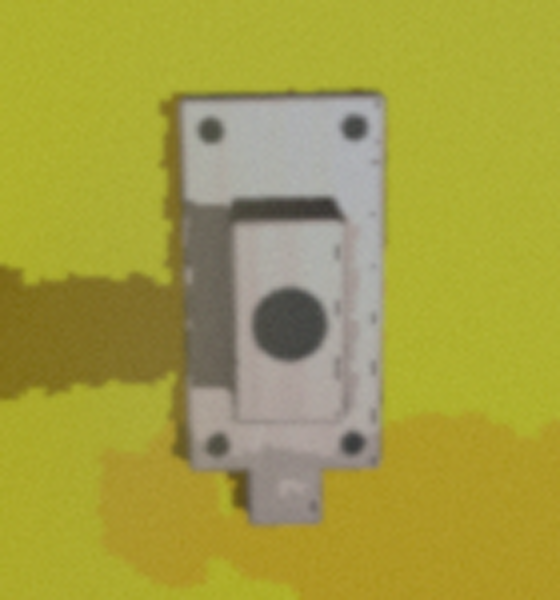

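The block centre is at about (0.4615, -0.2263) with yaw about 9.3°. I'll align, descend and grip.

Emit:
move_arm --steps '[[[0, 0, -0.9, 0.0038, 0.0133, 0.04, 0.085], [0, 0, 0, 0, 0, 0.045, 0.085], [0, 0, 0, 0, 0, 0.045, 0.085], [0, 0, 0, 0, 0, 0.035, 0.085], [0, 0, 0, 0, 0, 0.0187, 0.085]]]'

```text
time_s: 1.8
tool_pos: [0.4575, -0.2285, 0.0144]
eef_rot: [[0.988, 0.157, -0.004], [0.157, -0.988, 0.002], [-0.004, -0.003, -1.0]]
contact_force: [0.4, -0.6, 0.0]
finger_gap: 0.996
gripper_force: 0.0
```

Emit:
move_arm --steps '[[[0, 0, 0, 0, 0, 0, 0.085], [0, 0, 0, 0, 0, 0, 0.05], [0, 0, 0, 0, 0, 0, 0.03], [0, 0, 0, 0, 0, 0, 0.015], [0, 0, 0, 0, 0, 0, 0.01]]]' --grip_force 60

```text
time_s: 2.3
tool_pos: [0.4613, -0.2291, 0.0188]
eef_rot: [[0.987, 0.158, 0.002], [0.158, -0.987, -0.001], [0.002, 0.001, -1.0]]
contact_force: [-0.0, 0.3, 0.1]
finger_gap: 0.324
gripper_force: 0.8
```

Emit:
move_arm --steps '[[[0, 0, 0, 0, 0, 0, 0.01], [0, 0, 0, 0, 0, 0, 0.01], [0, 0, 0, 0, 0, 0, 0.01]]]'

```text
time_s: 2.6
tool_pos: [0.4614, -0.2291, 0.0189]
eef_rot: [[0.987, 0.158, 0.002], [0.158, -0.987, -0.001], [0.002, 0.001, -1.0]]
contact_force: [-0.6, 1.0, 6.9]
finger_gap: 0.272
gripper_force: 61.2
```

Gripped at about 24 mm. I'll lift and carry it toward the nest, then look from above.

Emit:
move_arm --steps '[[[0, 0, 0, 0, 0, -0.03, 0.01], [0, 0, 0, 0, 0, -0.05, 0.01], [0, 0, 0, 0, 0, -0.03, 0.01], [0, 0, 0, 0.0052, -0.0407, -0.0167, 0.01], [0, 0, 0, 0.0052, -0.0407, -0.0167, 0.01]]]'

```text
time_s: 3.1
tool_pos: [0.4581, -0.1467, 0.1623]
eef_rot: [[0.988, 0.156, 0.001], [0.156, -0.988, -0.001], [0.001, 0.001, -1.0]]
contact_force: [-0.4, 0.4, -2.6]
finger_gap: 0.271
gripper_force: 60.1
```

Emit:
move_arm --steps '[[[0, 0, 0, 0.0052, -0.0407, -0.0167, 0.01], [0, 0, 0, 0.0052, -0.0407, -0.0167, 0.01], [0, 0, 0, 0.0052, -0.0407, -0.0167, 0.01], [0, 0, 0, 0.0052, -0.0407, -0.0167, 0.01], [0, 0, 0, 0.0052, -0.0407, -0.0167, 0.01]]]'

```text
time_s: 3.6
tool_pos: [0.4507, 0.06, 0.2451]
eef_rot: [[0.987, 0.158, 0.0], [0.158, -0.987, -0.0], [0.0, 0.0, -1.0]]
contact_force: [1.1, 0.2, -2.2]
finger_gap: 0.271
gripper_force: 60.0
```

Emit:
move_arm --steps '[[[0, 0, 3.6, 0.0052, -0.0407, -0.0167, 0.01], [0, 0, 0, 0.0052, -0.0407, -0.0167, 0.01], [0, 0, 0, 0, 0, 0, 0.01], [0, 0, 0, 0, 0, 0, 0.01]]]'

```text
time_s: 4.0
tool_pos: [0.4522, 0.1319, 0.2779]
eef_rot: [[0.994, 0.11, -0.001], [0.11, -0.994, 0.007], [0.0, -0.007, -1.0]]
contact_force: [-0.5, 0.3, -2.8]
finger_gap: 0.272
gripper_force: 60.3
```

Run:
```python
from h import *
import pickle
d=get('wrist'); cv2.imwrite('pics/w2.png',d['frame']); pickle.dump(d,open('w2.pkl','wb'))
t=get('top'); pickle.dump(t,open('top2.pkl','wb'))
s=ctrl.state(); print(s['time_s'],s['tool_pos'],s['joint_positions'],s['eef_rot'],s['finger_gap'],s['gripper_force'])
```

```text
4.1 [0.4518 0.1307 0.2771] [  6.0882   5.7328  -6.3497  78.0133   0.3846 179.9467] [[ 0.9943  0.107  -0.0024]
 [ 0.107  -0.9942  0.0065]
 [-0.0017 -0.0067 -1.    ]] 0.2741708662889776 60.332876443862915
```

View pics/w2.png

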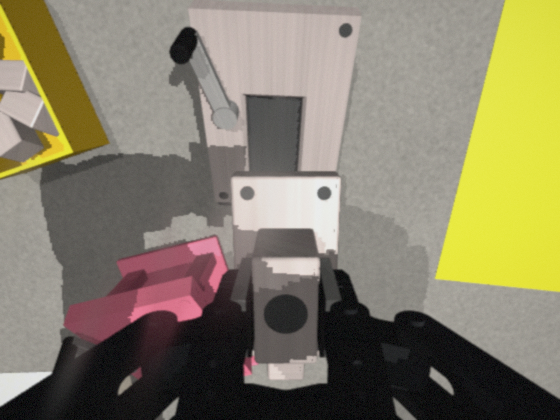

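The wrist view shows the plate top corners at (190,10) and (360,14), the pocket mouth at x 247–302 below y = 96, the boss at (224,117) and the knob at (185,45). J6 is at its 180° limit and the seating pose needs about 190°. I'll set the part on clear bench, turn the gripper half a turn and regrip.

Emit:
move_arm --steps '[[[0, 0, 0, -0.0036, 0.0401, 0.025, 0.01], [0, 0, 0, -0.0036, 0.0401, 0.025, 0.01], [0, 0, 0, -0.0036, 0.0401, 0.025, 0.01], [0, 0, 0, -0.0035, 0.04, 0.025, 0.01], [0, 0, 0, 0, 0, 0.048, 0.01]]]'

```text
time_s: 4.6
tool_pos: [0.4575, -0.0346, 0.1295]
eef_rot: [[0.995, 0.099, 0.005], [0.099, -0.995, 0.004], [0.005, -0.003, -1.0]]
contact_force: [1.7, -0.9, -2.4]
finger_gap: 0.267
gripper_force: 60.5
```

Emit:
move_arm --steps '[[[0, 0, 0, 0, 0, 0.045, 0.01], [0, 0, 0, 0, 0, 0.035, 0.01], [0, 0, 0, 0, 0, 0.018, 0.01], [0, 0, 0, 0, 0, 0.006, 0.01], [0, 0, 0, 0, 0, 0.004, 0.01]]]'

```text
time_s: 5.1
tool_pos: [0.4545, -0.0285, 0.0201]
eef_rot: [[0.994, 0.106, -0.002], [0.106, -0.994, 0.007], [-0.001, -0.008, -1.0]]
contact_force: [0.0, 0.2, -2.2]
finger_gap: 0.273
gripper_force: 60.3
```

Emit:
move_arm --steps '[[[0, 0, 0, 0, 0, 0, 0.01], [0, 0, 0, 0, 0, 0, 0.01]]]'

```text
time_s: 5.3
tool_pos: [0.4562, -0.0282, 0.0218]
eef_rot: [[0.994, 0.107, 0.001], [0.107, -0.994, 0.007], [0.002, -0.006, -1.0]]
contact_force: [-0.6, 0.1, -2.1]
finger_gap: 0.268
gripper_force: 60.4
```

Emit:
move_arm --steps '[[[0, 0, 0, 0, 0, 0.0015, 0.01], [0, 0, 0, 0, 0, 0.0015, 0.01], [0, 0, 0, 0, 0, 0, 0.04], [0, 0, 0, 0, 0, 0, 0.08], [0, 0, 0, 0, 0, 0, 0.085]]]'

```text
time_s: 5.8
tool_pos: [0.4556, -0.0278, 0.018]
eef_rot: [[0.994, 0.108, -0.0], [0.108, -0.994, 0.007], [0.001, -0.007, -1.0]]
contact_force: [-0.4, 0.7, 0.2]
finger_gap: 0.768
gripper_force: 0.0
```

Emit:
move_arm --steps '[[[0, 0, 0, 0, 0, 0, 0.085], [0, 0, 0, 0, 0, 0, 0.085], [0, 0, 0, 0, 0, -0.04, 0.085], [0, 0, 0, 0, 0, -0.05, 0.085], [0, 0, -8.5, 0, 0, -0.05, 0.085]]]'

```text
time_s: 6.3
tool_pos: [0.4545, -0.0286, 0.1588]
eef_rot: [[0.967, 0.256, -0.003], [0.256, -0.967, 0.008], [-0.001, -0.008, -1.0]]
contact_force: [1.7, -0.3, 0.0]
finger_gap: 0.99
gripper_force: 0.0
```

Emit:
move_arm --steps '[[[0, 0, -8.5, 0, 0, -0.05, 0.085], [0, 0, -8.5, 0, 0, -0.05, 0.085], [0, 0, -8.5, 0, 0, 0, 0.085], [0, 0, -8.5, 0, 0, 0, 0.085], [0, 0, -8.5, 0, 0, 0, 0.085]]]'

```text
time_s: 6.8
tool_pos: [0.4556, -0.0296, 0.2582]
eef_rot: [[0.537, 0.844, 0.0], [0.844, -0.537, 0.007], [0.006, -0.003, -1.0]]
contact_force: [-0.0, 0.4, 0.2]
finger_gap: 0.993
gripper_force: 0.0
```

Emit:
move_arm --steps '[[[0, 0, -8.5, 0, 0, 0, 0.085], [0, 0, -8.5, 0, 0, 0, 0.085], [0, 0, -8.5, 0, 0, 0, 0.085], [0, 0, -8.5, 0, 0, 0, 0.085], [0, 0, -8.5, 0, 0, 0, 0.085]]]'

```text
time_s: 7.3
tool_pos: [0.4553, -0.0295, 0.2576]
eef_rot: [[-0.174, 0.985, -0.001], [0.985, 0.174, 0.007], [0.007, 0.0, -1.0]]
contact_force: [-0.4, -0.3, 0.2]
finger_gap: 0.995
gripper_force: 0.0
```

Emit:
move_arm --steps '[[[0, 0, -8.5, 0, 0, 0, 0.085], [0, 0, -8.5, 0, 0, 0, 0.085], [0, 0, -8.5, 0, 0, 0, 0.085], [0, 0, -8.5, 0, 0, 0, 0.085], [0, 0, -8.5, 0, 0, 0, 0.085]]]'

```text
time_s: 7.8
tool_pos: [0.4553, -0.0295, 0.2576]
eef_rot: [[-0.794, 0.608, -0.001], [0.608, 0.794, 0.007], [0.005, 0.005, -1.0]]
contact_force: [0.1, -0.1, -1.0]
finger_gap: 0.998
gripper_force: 0.0
```

Emit:
move_arm --steps '[[[0, 0, -8.5, 0, 0, 0, 0.085], [0, 0, -8.5, 0, 0, 0, 0.085], [0, 0, -8.5, 0, 0, 0, 0.085], [0, 0, -8.5, 0, 0, 0, 0.085], [0, 0, -8.5, 0, 0, 0, 0.085]]]'

```text
time_s: 8.3
tool_pos: [0.4553, -0.0295, 0.2575]
eef_rot: [[-0.996, -0.088, -0.001], [-0.088, 0.996, 0.007], [0.001, 0.007, -1.0]]
contact_force: [-0.9, -0.7, -0.5]
finger_gap: 0.994
gripper_force: 0.0
```

Half turn done. I'll take an unobstructed look at the nest, and the housing on the way back.

Emit:
move_arm --steps '[[[0, 0, 0, -0.0038, 0.0428, -0.01, 0.085], [0, 0, 0, -0.0038, 0.0428, -0.01, 0.085], [0, 0, 0, -0.0038, 0.0428, -0.01, 0.085], [0, 0, 0, -0.0037, 0.0429, -0.01, 0.085], [0, 0, 0, 0, 0, 0, 0.085]]]'

```text
time_s: 8.8
tool_pos: [0.4566, 0.1464, 0.3002]
eef_rot: [[-0.996, -0.088, 0.001], [-0.088, 0.996, 0.009], [-0.002, 0.009, -1.0]]
contact_force: [0.0, 0.9, -0.6]
finger_gap: 0.995
gripper_force: 0.0
```

Emit:
move_arm --steps '[[[0, 0, 0, 0, 0, 0, 0.085], [0, 0, 0, 0, 0, 0, 0.085]]]'

```text
time_s: 9.0
tool_pos: [0.4563, 0.1416, 0.2985]
eef_rot: [[-0.997, -0.081, -0.002], [-0.081, 0.997, 0.007], [0.001, 0.007, -1.0]]
contact_force: [-0.0, -0.3, -0.8]
finger_gap: 0.995
gripper_force: 0.0
```

Run:
```python
from h import *
import pickle
d=get('wrist'); cv2.imwrite('pics/w3.png',d['frame']); pickle.dump(d,open('w3.pkl','wb'))
s=ctrl.state(); print(s['time_s'],s['tool_pos'],s['joint_positions'],s['eef_rot'])
P=cloud(d)
pts=P[(d['depth']>0)]
hsv=cv2.cvtColor(d['frame'],cv2.COLOR_BGR2HSV)
print('bench z',np.median(P[...,2][(abs(P[...,2])<.01)]))
# RANSAC-ish: points in a box around nest with face height
q=pts[(abs(pts[:,0]-.51)<.12)&(abs(pts[:,1]-.143)<.08)&(pts[:,2]>.03)&(pts[:,2]<.16)]
z0=.079+np.tan(np.radians(28))*(q[:,0]-.485)
q=q[abs(q[:,2]-z0)<.02]
for i in range(8):
    A=np.c_[q[:,:2],np.ones(len(q))]; k=np.linalg.lstsq(A,q[:,2],rcond=None)[0]; r=q[:,2]-A@k; q=q[(r>-2*max(.0015,.0))&(r<.004)] if i>2 else q[r>-.004]
n=np.array([-k[0],-k[1],1]);n/=np.linalg.norm(n); print(len(q),n,np.degrees(np.arccos(n[2])),'yaw',np.degrees(np.arctan2(-n[1],-n[0])),k,r.std())
```

```text
9.05 [0.4563 0.1413 0.2985] [ 7.3039  6.4026 -2.6219 81.0263  0.3996  2.6893] [[-0.9968 -0.0804 -0.0018]
 [-0.0805  0.9967  0.0068]
 [ 0.0012  0.0069 -1.    ]]
bench z -0.0003715366922516228
14222 [-0.4687 -0.0357  0.8826] 28.039865028516406 yaw 4.351749544796165 [ 0.5311  0.0404 -0.1868] 0.0008393233970859154
```

View pics/w3.png

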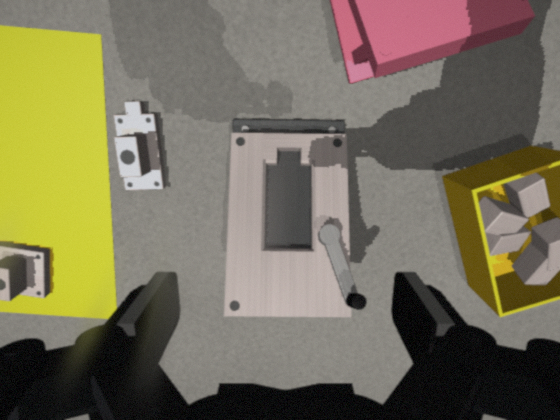

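The view shows the pocket at x 264–311, y 150–249, with its slot up at (288,152), toward the robot. The plate spans (230,132) to (350,317), the boss is at (330,232) and the knob at (356,301). The housing waits at (138,148). I'll measure all of them.

Run:
```python
from h import *
import pickle
d=pickle.load(open('w3.pkl','rb')); P=cloud(d); f=d['frame']; g=cv2.cvtColor(f,cv2.COLOR_BGR2GRAY)
k=np.array([.5311,.0404,-.1868]); n=np.array([-.4687,-.0357,.8826])
def onpl(u,v,off=0.0):
    o,r=ray(d,u,v); p0=np.array([0,0,k[2]])+n*off; return o+r*(((p0-o)@n)/(r@n))
# in-plane axes
def fr(yaw):
    h=np.array([np.cos(yaw),np.sin(yaw),0]); x=h-n*(h@n); x/=np.linalg.norm(x); return x,np.cross(n,x)
x0,y0=fr(np.radians(4.35))
C=onpl(288,200)
hgt=(P-C)@n
def inpl(m,off=0.):
    v,u=np.nonzero(m); q=np.array([onpl(a,b,off) for a,b in zip(u,v)])-C; return np.c_[q@x0,q@y0]
# plate face by depth + saturation; hull
face=(abs(hgt)<.004)&(d['depth']>0); face[:125]=0; face[325:]=0; face[:,:215]=0; face[:,360:]=0
face=cv2.morphologyEx(face.astype(np.uint8),cv2.MORPH_OPEN,np.ones((5,5)))
l=cv2.connectedComponentsWithStats(face); kk=1+l[2][1:,4].argmax(); face=l[1]==kk
def tow(c,off): return C+x0*c[0]+y0*c[1]+n*off
r=rect(inpl(face)); print('plate',r,'ctr->nest origin',end=' ')
a=np.radians(r[2]); off=np.array([np.cos(a),np.sin(a)])*-.017; print(tow(r[0]+off,-.011))
# pocket by darkness in colour
roi=np.zeros(g.shape,bool); roi[145:258,256:318]=1
print('grey face',np.median(g[260:300,240:310]),'floor',np.median(g[180:230,275:300]))
for t in (110,130):
    dk=(roi&(g<t)).astype(np.uint8); dk=cv2.morphologyEx(dk,cv2.MORPH_CLOSE,np.ones((3,3)))
    l=cv2.connectedComponentsWithStats(dk); dk=(l[1]==1+l[2][1:,4].argmax()).astype(np.uint8)
    body=cv2.morphologyEx(dk,cv2.MORPH_OPEN,np.ones((35,35))); slot=cv2.morphologyEx(dk-body,cv2.MORPH_OPEN,np.ones((5,5)))
    r=rect(inpl(body)); print(t,'pocket',r,tow(r[0],-.011)); r=rect(inpl(slot)); print('slot',r)
    v,u=np.nonzero(body); print(u.min(),u.max(),v.min(),v.max())
# pocket floor by depth
fl=roi&(hgt<-.007)&(hgt>-.016); print('floor h',np.median(hgt[fl])); fl=cv2.morphologyEx(fl.astype(np.uint8),cv2.MORPH_OPEN,np.ones((30,30)))
r=rect(inpl(fl,-.011)); print('floor',r,tow(r[0],-.011))
# housing
z=P[...,2]; bl=(z>.04)&(z<.052); bl[:,:100]=0; bl[:,180:]=0; bl[:100]=0;bl[200:]=0
bl=cv2.morphologyEx(bl.astype(np.uint8),cv2.MORPH_OPEN,np.ones((3,3)))
v,u=np.nonzero(bl); print('block',rect([onz(d,a,b,.046)[:2] for a,b in zip(u,v)]),np.median(z[bl>0]))
# knob / boss
for nm,(uu,vv),o in (('boss',(330,232),.0155),('knob top',(356,301),.0415)):
    q=onpl(uu,vv,o); print(nm,q, (q-C)@x0,(q-C)@y0, (P[vv,uu]-C)@n)
```

```text
plate (array([0.021 , 0.0002]), array([0.19  , 0.1239]), -0.3841705322265625) ctr->nest origin [0.4912 0.1481 0.0676]
grey face 178.0 floor 79.0
110 pocket (array([0.0069, 0.0001]), array([0.0896, 0.0486]), 0.1438785195350647) [0.4937 0.1481 0.0689]
slot (array([-0.0491,  0.0097]), array([0.0427, 0.0224]), -89.74354219436646)
265 311 165 250
130 pocket (array([ 0.0063, -0.0009]), array([0.0908, 0.0506]), 0.14382337033748627) [0.4933 0.1471 0.0687]
slot (array([-0.0486,  0.0097]), array([0.0428, 0.0235]), -89.74493408203125)
263 311 164 250
floor h -0.010594086272554978
floor (array([-0.0086,  0.0024]), array([0.0639, 0.0473]), 0.177158921957016) [0.48   0.1494 0.0617]
block (array([ 0.4555, -0.027 ]), array([0.0437, 0.0258]), 6.264256477355957) 0.04549349314981066
boss [0.5034 0.1896 0.1058] 0.03543728140036389 0.04075651308690783 0.015401939462280979
knob top [0.5463 0.2108 0.1589] 0.09960015534086965 0.058658487576178066 0.04256733372033786
```

Plate fit: 190.0 × 123.9 mm, so the nest origin is about (0.4916, 0.148, 0.068), yaw about 4.2°, slope 28.0°. The housing block is at (0.4555, -0.027). I'll go back and regrip it.

Emit:
move_arm --steps '[[[0, 0, 0, 0.0036, -0.0419, 0.02, 0.085], [0, 0, 0, 0.0036, -0.0419, 0.02, 0.085], [0, 0, 0, 0.0036, -0.0419, 0.02, 0.085], [0, 0, 0, 0.0035, -0.042, 0.02, 0.085], [0.4, 0, -1.6, 0, 0, 0, 0.085]]]'

```text
time_s: 9.55
tool_pos: [0.4539, -0.0309, 0.2147]
eef_rot: [[-0.995, -0.101, -0.005], [-0.101, 0.995, -0.0], [0.005, 0.0, -1.0]]
contact_force: [-0.3, 0.5, 0.2]
finger_gap: 0.996
gripper_force: 0.0
```

Emit:
move_arm --steps '[[[0, 0, 0, 0, 0, 0, 0.085], [0, 0, 0, 0, 0, 0, 0.085]]]'

```text
time_s: 9.75
tool_pos: [0.4559, -0.0259, 0.2181]
eef_rot: [[-0.994, -0.108, 0.0], [-0.108, 0.994, 0.001], [-0.0, 0.001, -1.0]]
contact_force: [0.0, -0.0, 0.1]
finger_gap: 0.999
gripper_force: 0.0
```

Run:
```python
from h import *
d=get('wrist'); P=cloud(d); z=P[...,2]; bl=((z>.04)&(z<.052)).astype(np.uint8); bl=cv2.morphologyEx(bl,cv2.MORPH_OPEN,np.ones((3,3)))
l=cv2.connectedComponentsWithStats(bl)
for i in range(1,l[0]):
    if l[2][i,4]>400:
        v,u=np.nonzero(l[1]==i); print(l[2][i],rect([onz(d,a,b,.046)[:2] for a,b in zip(u,v)]))
s=ctrl.state(); print(s['tool_pos'],s['eef_rot'])
```

```text
[ 270  160   27   50 1340] (array([ 0.4556, -0.0289]), array([0.0441, 0.0233]), 6.182939052581787)
[ 405  160  150   57 4672] (array([0.44  , 0.1449]), array([0.1302, 0.0507]), -83.816903591156)
[ 0.4561 -0.0254  0.2183] [[-0.994  -0.1092  0.0007]
 [-0.1092  0.994   0.0003]
 [-0.0008  0.0002 -1.    ]]
```

Emit:
move_arm --steps '[[[0, 0, 0, 0.0009, -0.0034, 0.045, 0.085], [0, 0, 0, 0, 0, 0.05, 0.085], [0, 0, 0, 0, 0, 0.05, 0.085], [0, 0, 0, 0, 0, 0.035, 0.085], [0, 0, 0, 0, 0, 0.02, 0.085]]]'

```text
time_s: 10.3
tool_pos: [0.4538, -0.0274, 0.0154]
eef_rot: [[-0.994, -0.112, -0.003], [-0.112, 0.994, 0.001], [0.003, 0.001, -1.0]]
contact_force: [-0.8, -0.3, -0.4]
finger_gap: 0.996
gripper_force: 0.0
```

Emit:
move_arm --steps '[[[0, 0, 0, 0, 0, 0, 0.085], [0, 0, 0, 0, 0, 0, 0.05], [0, 0, 0, 0, 0, 0, 0.03], [0, 0, 0, 0, 0, 0, 0.015], [0, 0, 0, 0, 0, 0, 0.01]]]' --grip_force 60

```text
time_s: 10.8
tool_pos: [0.4564, -0.0292, 0.0189]
eef_rot: [[-0.994, -0.11, 0.002], [-0.11, 0.994, -0.0], [-0.002, -0.001, -1.0]]
contact_force: [0.2, 0.6, 0.3]
finger_gap: 0.321
gripper_force: 0.0
```

Emit:
move_arm --steps '[[[0, 0, 0, 0, 0, 0, 0.01], [0, 0, 0, 0, 0, 0, 0.01], [0, 0, 0, 0, 0, -0.03, 0.01], [0, 0, 0, 0, 0, -0.05, 0.01], [0, 0, 0, 0, 0, -0.05, 0.01]]]'

```text
time_s: 11.3
tool_pos: [0.4539, -0.0288, 0.1485]
eef_rot: [[-0.994, -0.109, -0.003], [-0.109, 0.994, 0.001], [0.003, 0.001, -1.0]]
contact_force: [1.3, -0.5, -3.0]
finger_gap: 0.269
gripper_force: 59.6
```

Emit:
move_arm --steps '[[[0, 0, 0, 0, 0, -0.05, 0.01], [0, 0, 0, 0, 0, -0.03, 0.01], [0, 0, 0, 0, 0, 0, 0.01], [0, 0, 0, 0, 0, 0, 0.01]]]'

```text
time_s: 11.7
tool_pos: [0.4554, -0.0292, 0.2277]
eef_rot: [[-0.994, -0.109, 0.001], [-0.109, 0.994, 0.0], [-0.001, -0.0, -1.0]]
contact_force: [0.1, -0.1, -3.9]
finger_gap: 0.266
gripper_force: 59.8
```

```bash
cat >> h.py <<'E'
from scipy.spatial.transform import Rotation as Ro
n=np.array([-.4687,-.0357,.8826]); h=np.array([np.cos(np.radians(4.3)),np.sin(np.radians(4.3)),0])
xn=h-n*(h@n); xn/=np.linalg.norm(xn); yn=np.cross(n,xn); N=np.c_[xn,yn,n]; O=np.array([.4916,.148,.068])
RT=np.c_[-xn,yn,-n]
def nest(p): return N.T@(np.asarray(p)-O)
def go(target_nest,verbose=True):
    s=ctrl.state(); R=np.array(s['eef_rot']).reshape(3,3); p=np.array(s['tool_pos'])
    rv=np.degrees(Ro.from_matrix(R.T@RT).as_rotvec()); t=O+N@np.array(target_nest)
    print('t',s['time_s'],'nest pos',nest(p),'rotvec',rv,'shift now-axes',R.T@(t-p),'shift after-rot axes',RT.T@(t-p),'F nest',N.T@s['contact_force'],'gap',s['finger_gap']*85)
E
python3 - <<'E'
from h import *
go([0,0,.0186+.05])
E
```

```text
t 11.7 nest pos [ 0.0315 -0.1739  0.1642] rotvec [  0.4529 -28.0036   1.9445] shift now-axes [-0.0231  0.1732  0.0991] shift after-rot axes [0.0315 0.1739 0.0956] F nest [-1.6951 -0.1037 -3.4633] gap 22.639095696747997
```

Emit:
move_arm --steps '[[[0.113, -7.0, 0.486, 0, 0, 0, 0.01], [0.113, -7.0, 0.486, 0, 0, 0, 0.01], [0.113, -7.0, 0.486, 0, 0, 0, 0.01], [0.113, -7.0, 0.486, 0, 0, 0, 0.01], [0, 0, 0, 0, 0, 0, 0.01]]]'

```text
time_s: 12.2
tool_pos: [0.4476, -0.0267, 0.2199]
eef_rot: [[-0.886, -0.074, 0.458], [-0.063, 0.997, 0.039], [-0.46, 0.006, -0.888]]
contact_force: [-1.5, 0.3, -3.2]
finger_gap: 0.27
gripper_force: 59.7
```

Emit:
move_arm --steps '[[[0, 0, 0, 0.0063, 0.0348, 0.0191, 0.01], [0, 0, 0, 0.0063, 0.0348, 0.0191, 0.01], [0, 0, 0, 0.0063, 0.0348, 0.0191, 0.01], [0, 0, 0, 0.0063, 0.0348, 0.0191, 0.01], [0, 0, 0, 0.0063, 0.0347, 0.0191, 0.01]]]'

```text
time_s: 12.7
tool_pos: [0.4594, 0.1472, 0.1273]
eef_rot: [[-0.882, -0.075, 0.466], [-0.067, 0.997, 0.035], [-0.467, -0.0, -0.884]]
contact_force: [0.6, -0.7, -2.9]
finger_gap: 0.263
gripper_force: 60.0
```

Emit:
move_arm --steps '[[[0, 0, 0, 0, 0, 0, 0.01], [0, 0, 0, 0, 0, 0, 0.01], [0, 0, 0, 0, 0, 0, 0.01]]]'

```text
time_s: 13.0
tool_pos: [0.46, 0.1454, 0.1287]
eef_rot: [[-0.881, -0.075, 0.467], [-0.066, 0.997, 0.035], [-0.468, -0.0, -0.884]]
contact_force: [-0.0, 0.2, -2.0]
finger_gap: 0.268
gripper_force: 60.4
```

Run:
```python
from h import *
go([0,0,.0186+.05])
d=get('wrist'); cv2.imwrite('pics/w4.png',d['frame'])
```

```text
t 13.0 nest pos [ 0.0005 -0.0002  0.0685] rotvec [-0.0337 -0.1231  0.002 ] shift now-axes [ 0.0005  0.0002 -0.0001] shift after-rot axes [ 0.0005  0.0002 -0.0001] F nest [-0.9454  0.1614 -1.7748] gap 22.779405019191334
```

View pics/w4.png

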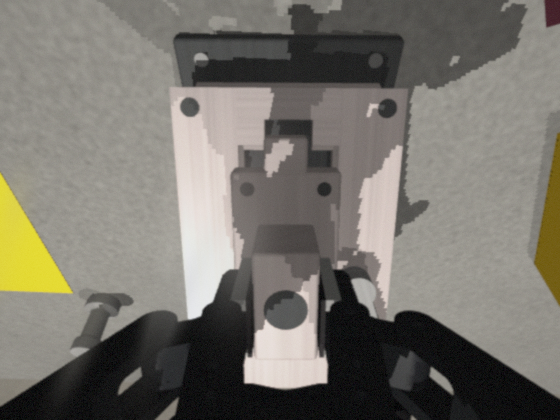

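The view shows the nose (about x 264–310) over the slot (x 265–312). The plate hole mid-line is at x 289 and the part's at about 285.5, so a small +y correction looks needed. I'll quantify it.

Run:
```python
from h import *
d=get('wrist'); g=cv2.GaussianBlur(cv2.cvtColor(d['frame'],cv2.COLOR_BGR2GRAY),(3,3),0).astype(float)
def on(u,v,z):
    o,r=ray(d,u,v); o=nest(o); r=N.T@r; return o+r*((z-o[2])/r[2])
P=(cloud(d)-O)@N; hsv=cv2.cvtColor(d['frame'],cv2.COLOR_BGR2HSV)
# dark hole blobs
def blob(u,v,w=14):
    s=g[v-w:v+w,u-w:u+w]; m=(s<(s.min()+np.median(s))/2).astype(np.uint8); l=cv2.connectedComponentsWithStats(m); i=1+l[2][1:,4].argmax(); return l[3][i]+[u-w,v-w]
a,b=blob(190,107,13),blob(388,108,13); print('plate holes',a,b,on(*a,.011),on(*b,.011))
a,b=blob(247,189,10),blob(324,189,10); print('part holes',a,b,on(*a,.064),on(*b,.064))
for v in (126,130): print(v,g[v,255:322].astype(int).tolist())
print('col',g[110:180,290].astype(int).tolist())
for v in (95,110,150): 
    m=np.nonzero(abs(P[v,:,2]-.011)<.006)[0]; print(v,m.min(),m.max(),on(m.min(),v,.011)[1],on(m.max(),v,.011)[1])
m=(abs(P[...,2]-.064)<.005)&(abs(P[...,1])<.03); v,u=np.nonzero(m); w=np.array([on(x,y,.064)for x,y in zip(u,v)])
for lo,hi in((-.056,-.046),(-.042,-.03)):
    k=w[(w[:,0]>lo)&(w[:,0]<hi)]; print(lo,len(k),np.percentile(k[:,1],[1,99]))
print('nose tip x',np.percentile(w[:,0],.5), 'face z',np.median(P[95:105,200:380,2]),'flange z',np.median(P[180:200,255:315,2]))
```

```text
plate holes [190.1577 105.6769] [387.9883 107.043 ] [-0.0689 -0.0515  0.011 ] [-0.0681  0.0525  0.011 ]
part holes [247.1087 188.8261] [323.8261 188.8188] [-0.0366 -0.0172  0.064 ] [-0.0366  0.0144  0.064 ]
126 [178, 178, 179, 179, 179, 179, 178, 177, 171, 148, 109, 75, 61, 59, 58, 58, 60, 65, 73, 78, 80, 80, 79, 78, 74, 67, 59, 53, 50, 48, 48, 49, 49, 48, 47, 46, 46, 46, 46, 45, 44, 43, 44, 45, 45, 44, 43, 43, 43, 43, 43, 42, 42, 41, 40, 42, 51, 68, 91, 110, 120, 121, 121, 121, 120, 120, 120]
130 [183, 182, 181, 181, 182, 182, 180, 180, 173, 151, 112, 77, 61, 58, 58, 59, 62, 70, 77, 81, 81, 81, 80, 77, 70, 59, 54, 53, 52, 50, 49, 48, 48, 48, 49, 49, 49, 47, 47, 46, 46, 46, 45, 43, 43, 43, 44, 43, 43, 43, 43, 43, 42, 41, 41, 43, 52, 70, 93, 112, 121, 123, 124, 125, 124, 123, 123]
col [100, 101, 101, 101, 100, 99, 98, 93, 80, 62, 50, 47, 46, 45, 45, 45, 46, 46, 47, 49, 49, 49, 49, 51, 56, 66, 74, 82, 93, 103, 111, 122, 140, 160, 174, 177, 175, 171, 155, 128, 108, 102, 101, 100, 100, 100, 99, 99, 99, 99, 98, 98, 97, 96, 96, 96, 97, 97, 96, 95, 94, 94, 94, 94, 94, 96, 97, 97, 97, 96]
95 171 407 -0.06108580748099151 0.06197045816978796
110 172 406 -0.061240743049204314 0.062155129652384865
150 175 402 -0.06149020475314659 0.06194425067864499
-0.056 1094 [-0.01    0.0073]
-0.042 3162 [-0.0235  0.0207]
nose tip x -0.05724481411832172 face z 0.010657361493858299 flange z 0.06297363851838592
```

Relative to the nest the part is about 1.8 mm toward -y, and x agrees. I'll correct it and descend.

Emit:
move_arm --steps '[[[0, 0, 0, 0, 0.0017, 0.01, 0.01], [0, 0, 0, 0, 0, 0.015, 0.01], [0, 0, 0, 0, 0, 0.01, 0.01], [0, 0, 0, 0, 0, 0.003, 0.01], [0, 0, 0, 0, 0, 0, 0.01]]]'

```text
time_s: 13.6
tool_pos: [0.4773, 0.1478, 0.0954]
eef_rot: [[-0.881, -0.073, 0.468], [-0.064, 0.997, 0.035], [-0.469, 0.001, -0.883]]
contact_force: [0.4, -0.4, -2.2]
finger_gap: 0.264
gripper_force: 60.4
```

Emit:
move_arm --steps '[[[0, 0, 0, 0, 0, 0.002, 0.01], [0, 0, 0, 0, 0, 0.002, 0.01], [0, 0, 0, 0, 0, 0.002, 0.01], [0, 0, 0, 0, 0, 0, 0.01]]]'

```text
time_s: 14.0
tool_pos: [0.4797, 0.149, 0.0899]
eef_rot: [[-0.88, -0.075, 0.468], [-0.066, 0.997, 0.036], [-0.469, 0.001, -0.883]]
contact_force: [-0.2, 0.7, -2.4]
finger_gap: 0.27
gripper_force: 60.4
```

```bash
python3 -c "
from h import *
go([0,.0017,.0186])"
```

```text
t 14.0 nest pos [-0.0001  0.0019  0.0248] rotvec [ 0.019  -0.0397  0.0062] shift now-axes [-0.0001 -0.0002  0.0062] shift after-rot axes [-0.0001 -0.0002  0.0062] F nest [-1.2573  0.7267 -2.0968] gap 22.938674946353856
```

Emit:
move_arm --steps '[[[0, 0, 0, 0, 0, 0.0015, 0.01], [0, 0, 0, 0, 0, 0.0015, 0.01], [0, 0, 0, 0, 0, 0.0015, 0.01], [0, 0, 0, 0, 0, 0, 0.01]]]'

```text
time_s: 14.4
tool_pos: [0.4818, 0.1491, 0.0857]
eef_rot: [[-0.881, -0.075, 0.468], [-0.066, 0.997, 0.036], [-0.469, 0.001, -0.883]]
contact_force: [-0.1, 0.2, -2.6]
finger_gap: 0.273
gripper_force: 60.4
```

Emit:
move_arm --steps '[[[0, 0, 0, 0, 0, 0.001, 0.01], [0, 0, 0, 0, 0, 0.001, 0.01], [0, 0, 0, 0, 0, 0, 0.01]]]'

```text
time_s: 14.7
tool_pos: [0.4821, 0.1492, 0.0851]
eef_rot: [[-0.88, -0.075, 0.468], [-0.066, 0.997, 0.036], [-0.47, 0.0, -0.883]]
contact_force: [-15.4, -0.9, 16.9]
finger_gap: 0.271
gripper_force: 63.8
```

```bash
python3 -c "
from h import *
go([0,.0017,.0186])"
```

```text
t 14.7 nest pos [-0.0002  0.002   0.0195] rotvec [ 0.0046 -0.0182  0.0313] shift now-axes [-0.0002 -0.0003  0.0009] shift after-rot axes [-0.0002 -0.0003  0.0009] F nest [-5.7194  0.2332 22.165 ] gap 23.06496071511743
```

Contact on the floor at the expected height, so I'll release and back off.

Emit:
move_arm --steps '[[[0, 0, 0, 0, 0, -0.001, 0.01], [0, 0, 0, 0, 0, 0, 0.045], [0, 0, 0, 0, 0, 0, 0.045], [0, 0, 0, 0, 0, 0, 0.045], [0, 0, 0, 0, 0, 0, 0.045]]]'

```text
time_s: 15.2
tool_pos: [0.4826, 0.1492, 0.0852]
eef_rot: [[-0.88, -0.075, 0.468], [-0.066, 0.997, 0.036], [-0.47, 0.001, -0.883]]
contact_force: [-0.6, 0.2, -0.5]
finger_gap: 0.529
gripper_force: 0.0
```

Emit:
move_arm --steps '[[[0, 0, 0, 0, 0, -0.03, 0.045], [0, 0, 0, 0, 0, -0.04, 0.045], [0, 0, 0, 0, 0, -0.05, 0.02], [0, 0, 0, 0, 0, -0.04, 0], [0, 0, 0, 0, 0, 0, 0]]]'

```text
time_s: 15.7
tool_pos: [0.4089, 0.144, 0.2326]
eef_rot: [[-0.876, -0.076, 0.476], [-0.066, 0.997, 0.038], [-0.478, 0.002, -0.878]]
contact_force: [1.1, 0.5, -0.9]
finger_gap: 0.022
gripper_force: 0.0
```

Emit:
move_arm --steps '[[[0, 0, 0, 0, 0, 0, 0], [0, 0, 0, 0, 0, 0, 0]]]'

```text
time_s: 15.9
tool_pos: [0.407, 0.1433, 0.2251]
eef_rot: [[-0.881, -0.075, 0.467], [-0.066, 0.997, 0.036], [-0.468, 0.001, -0.884]]
contact_force: [0.2, 0.4, -0.2]
finger_gap: 0.001
gripper_force: 0.0
```

Run:
```python
from h import *
go([0,0,.15])
d=get('wrist'); cv2.imwrite('pics/w5.png',d['frame']); P=(cloud(d)-O)@N; import pickle; pickle.dump(d,open('w5.pkl','wb'))
def on(u,v,z):
    o,r=ray(d,u,v); o=nest(o); r=N.T@r; return o+r*((z-o[2])/r[2])
Z=P[...,2]; ok=d['depth']>0
m=ok&(abs(Z-.046)<.004)&(abs(P[...,1])<.025)&(abs(P[...,0])<.035)
v,u=np.nonzero(cv2.morphologyEx(m.astype(np.uint8),cv2.MORPH_OPEN,np.ones((3,3)))); print('block',np.median(Z[m]),rect([on(a,b,.046)[:2] for a,b in zip(u,v)]))
q=P[m]; A=np.c_[q[:,:2],np.ones(len(q))]; print('slope',np.linalg.lstsq(A,q[:,2],rcond=None)[0])
for nm,mm in(('fl-low',(P[...,0]<-.026)&(P[...,0]>-.04)&(abs(P[...,1])<.018)),('fl-high',(P[...,0]>.026)&(P[...,0]<.04)&(abs(P[...,1])<.018)),('face',(P[...,0]<-.068)&(P[...,0]>-.075)&(abs(P[...,1])<.04))): print(nm,np.median(Z[mm&ok]),(mm&ok).sum())
m=ok&(Z>.045)&(Z<.056)&(P[...,0]>.05)&(P[...,0]<.13)&(P[...,1]>.02)&(P[...,1]<.09); print('knob',m.sum(),np.median(P[m],0))
```

```text
t 15.9 nest pos [-0.0009  0.0017  0.1785] rotvec [ 0.0073 -0.1334  0.003 ] shift now-axes [-0.0009 -0.0017  0.0285] shift after-rot axes [-0.0009 -0.0017  0.0285] F nest [ 0.1625  0.4203 -0.2851] gap 0.12668300503712407
block 0.04557138959154038 (array([-0.0017,  0.0014]), array([0.044 , 0.0238]), 0.013422893360257149)
slope [ 0.0015 -0.002   0.0455]
fl-low 0.01369983760392251 731
fl-high 0.013674128331203057 409
face 0.010654266659068304 882
knob 198 [0.0919 0.0598 0.0511]
```

View pics/w5.png

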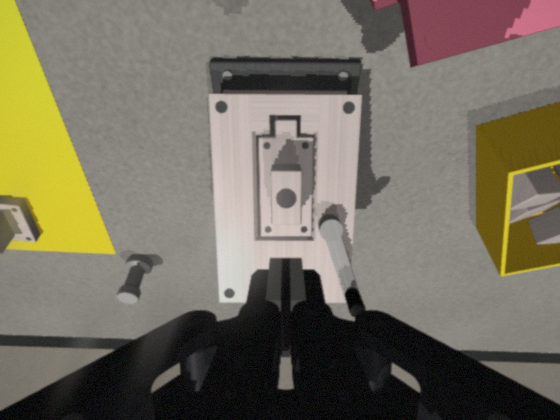

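The housing is seated flat: block top 45.6 mm, flange level at both ends, nose in the slot at (287,127). The latch is still open, with the boss at (331,228) and the knob near (354,300). I'll plan pushing the knob round with the shut fingers.

Run:
```python
from h import *
p=nest(ctrl.state()['tool_pos'])*1e3
al=np.r_[.32,np.linspace(.32,-1.57,15)]; D=np.r_[32,np.full(12,22),21,20,19.]
W=[[33+66*np.cos(a)-d*np.sin(a),40.4+66*np.sin(a)+d*np.cos(a)] for a,d in zip(al,D)]
W=np.array(W); print('from',p,'first',W[0])
dl=np.diff(np.vstack([p[:2],W]),axis=0)
for w,d,a in zip(W,dl,al): print(round(a,2),w.round(1),'tx,ty mm',(-d[0]).round(1),d[1].round(1))
```

```text
from [ -1.2982   1.65   178.1126] first [85.5834 91.5369]
0.32 [85.6 91.5] tx,ty mm -86.9 89.9
0.32 [88.7 82. ] tx,ty mm -3.1 -9.5
0.18 [93.8 74.2] tx,ty mm -5.1 -7.9
0.05 [97.8 65.7] tx,ty mm -4.0 -8.5
-0.09 [100.6  56.7] tx,ty mm -2.8 -9.0
-0.22 [102.2  47.5] tx,ty mm -1.6 -9.3
-0.36 [102.5  38.1] tx,ty mm -0.3 -9.4
-0.49 [101.6  28.8] tx,ty mm 0.9 -9.3
-0.62 [99.4 19.6] tx,ty mm 2.2 -9.1
-0.76 [96.  10.9] tx,ty mm 3.4 -8.7
-0.9 [91.4  2.7] tx,ty mm 4.5 -8.2
-1.03 [85.8 -4.9] tx,ty mm 5.6 -7.5
-1.16 [ 79.3 -11.6] tx,ty mm 6.6 -6.7
-1.3 [ 70.9 -17.6] tx,ty mm 8.4 -6.0
-1.44 [ 61.8 -22.3] tx,ty mm 9.1 -4.7
-1.57 [ 52.1 -25.6] tx,ty mm 9.7 -3.3
```

Emit:
move_arm --steps '[[[0, 0, 0, -0.029, 0.03, 0, 0], [0, 0, 0, -0.029, 0.03, 0, 0], [0, 0, 0, -0.029, 0.03, 0.01, 0], [0, 0, 0, 0, 0, 0.035, 0], [0, 0, 0, 0, 0, 0.035, 0]]]'

```text
time_s: 16.45
tool_pos: [0.5161, 0.2432, 0.1948]
eef_rot: [[-0.881, -0.077, 0.468], [-0.068, 0.997, 0.037], [-0.469, 0.001, -0.883]]
contact_force: [0.3, -0.1, -0.8]
finger_gap: -0.002
gripper_force: 0.0
```

Emit:
move_arm --steps '[[[0, 0, 0, 0, 0, 0.035, 0], [0, 0, 0, 0, 0, 0.021, 0], [0, 0, 0, 0, 0, 0.01, 0], [0, 0, 0, 0, 0, 0, 0], [0, 0, 0, 0, 0, 0, 0]]]'

```text
time_s: 16.95
tool_pos: [0.5455, 0.2441, 0.1382]
eef_rot: [[-0.881, -0.075, 0.467], [-0.066, 0.997, 0.036], [-0.469, 0.001, -0.883]]
contact_force: [-1.0, -0.5, 0.4]
finger_gap: -0.001
gripper_force: 0.0
```

```bash
python3 -c "
from h import *
go([.0856,.0915,.032])
print(ctrl.state()['joint_positions'])"
```

```text
t 16.95 nest pos [0.0868 0.0918 0.0332] rotvec [ 0.0083 -0.0802  0.005 ] shift now-axes [ 0.0012 -0.0004  0.0013] shift after-rot axes [ 0.0012 -0.0004  0.0012] F nest [-0.7199 -0.4624  0.8328] gap -0.04485453818986684
[ 20.0906   5.2736 -34.7895  22.8733  -7.2961  14.0327]
```

Clear of the knob and behind it, so I'll sweep along the arc.

Emit:
move_arm --steps '[[[0, 0, 0, -0.0019, -0.0098, 0.001, 0], [0, 0, 0, -0.0051, -0.0079, 0, 0], [0, 0, 0, -0.004, -0.0085, 0, 0], [0, 0, 0, -0.0028, -0.009, 0, 0], [0, 0, 0, -0.0016, -0.0093, 0, 0]]]'

```text
time_s: 17.45
tool_pos: [0.5634, 0.2, 0.1452]
eef_rot: [[-0.88, -0.075, 0.469], [-0.066, 0.997, 0.036], [-0.47, 0.001, -0.883]]
contact_force: [-0.5, 1.5, 0.4]
finger_gap: 0.003
gripper_force: 0.7
```

Emit:
move_arm --steps '[[[0, 0, 0, -0.0003, -0.0094, 0, 0], [0, 0, 0, 0.0009, -0.0093, 0, 0], [0, 0, 0, 0.0022, -0.0091, 0, 0], [0, 0, 0, 0.0034, -0.0087, 0, 0], [0, 0, 0, 0.0045, -0.0082, 0, 0]]]'

```text
time_s: 17.95
tool_pos: [0.5566, 0.1548, 0.1394]
eef_rot: [[-0.881, -0.075, 0.468], [-0.066, 0.997, 0.036], [-0.469, 0.001, -0.883]]
contact_force: [-0.4, 1.3, 0.0]
finger_gap: 0.001
gripper_force: 0.6
```

Emit:
move_arm --steps '[[[0, 0, 0, 0.0056, -0.0075, 0, 0], [0, 0, 0, 0.0066, -0.0067, 0, 0], [0, 0, 0, 0.0084, -0.006, 0, 0], [0, 0, 0, 0.0091, -0.0047, 0, 0], [0, 0, 0, 0, 0, 0, 0]]]'

```text
time_s: 18.45
tool_pos: [0.5304, 0.1279, 0.1241]
eef_rot: [[-0.882, -0.074, 0.466], [-0.066, 0.997, 0.035], [-0.467, 0.0, -0.884]]
contact_force: [-0.3, 0.9, -0.7]
finger_gap: -0.0
gripper_force: 0.0
```

```bash
python3 -c "
from h import *
go([.0521,-.0256,.032])"
```

```text
t 18.45 nest pos [ 0.0592 -0.0229  0.032 ] rotvec [-0.0295 -0.2085 -0.0288] shift now-axes [ 0.0071 -0.0027  0.0001] shift after-rot axes [ 0.0071 -0.0027  0.0001] F nest [-0.5282  0.966  -0.4941] gap -0.010898297928383512
```

Force shows steady contact. I'll close the last stretch in small pushes.

Emit:
move_arm --steps '[[[0, 0, 0, 0.004, -0.0015, 0, 0], [0, 0, 0, 0.003, -0.0012, 0, 0], [0, 0, 0, 0.0015, 0, 0, 0], [0, 0, 0, 0, 0, 0, 0]]]'

```text
time_s: 18.85
tool_pos: [0.5252, 0.1255, 0.1215]
eef_rot: [[-0.881, -0.075, 0.468], [-0.066, 0.997, 0.036], [-0.469, 0.001, -0.883]]
contact_force: [-0.1, 0.7, -0.3]
finger_gap: -0.002
gripper_force: 0.0
```

Emit:
move_arm --steps '[[[0, 0, 0, 0.0015, 0, 0, 0], [0, 0, 0, 0, 0, 0, 0]]]'

```text
time_s: 19.05
tool_pos: [0.524, 0.1255, 0.1209]
eef_rot: [[-0.881, -0.075, 0.468], [-0.066, 0.997, 0.036], [-0.469, 0.001, -0.883]]
contact_force: [1.0, -1.1, 0.4]
finger_gap: -0.004
gripper_force: 0.2
```

```bash
python3 -c "
from h import *
go([.0521,-.0256,.032])"
```

```text
t 19.05 nest pos [ 0.0519 -0.0249  0.0323] rotvec [ 0.018  -0.0425  0.0107] shift now-axes [-0.0002 -0.0007  0.0003] shift after-rot axes [-0.0002 -0.0007  0.0003] F nest [ 0.9924 -1.1222 -0.0285] gap -0.3449247616639509
```

Emit:
move_arm --steps '[[[0, 0, 0, 0.0015, 0, 0, 0], [0, 0, 0, 0.001, 0, 0, 0], [0, 0, 0, 0, 0, 0, 0]]]'

```text
time_s: 19.35
tool_pos: [0.5222, 0.1253, 0.12]
eef_rot: [[-0.88, -0.075, 0.469], [-0.066, 0.997, 0.036], [-0.47, 0.001, -0.883]]
contact_force: [2.0, 0.1, 0.8]
finger_gap: 0.002
gripper_force: 0.8
```

Emit:
move_arm --steps '[[[0, 0, 0, 0.0015, 0, 0, 0], [0, 0, 0, 0, 0, 0, 0]]]'

```text
time_s: 19.55
tool_pos: [0.522, 0.1253, 0.1201]
eef_rot: [[-0.879, -0.075, 0.471], [-0.066, 0.997, 0.036], [-0.472, 0.001, -0.882]]
contact_force: [4.9, 0.2, -0.5]
finger_gap: -0.002
gripper_force: 2.1
```

Run:
```python
from h import *
go([.05,-.025,.032])
d=get('wrist'); cv2.imwrite('pics/w6.png',d['frame'])
```

```text
t 19.55 nest pos [ 0.0498 -0.0249  0.0326] rotvec [ 0.0247  0.1369 -0.0009] shift now-axes [-0.0002 -0.0001  0.0006] shift after-rot axes [-0.0002 -0.0001  0.0006] F nest [ 4.1231 -0.1352 -2.7485] gap -0.13276580947959937
```

View pics/w6.png

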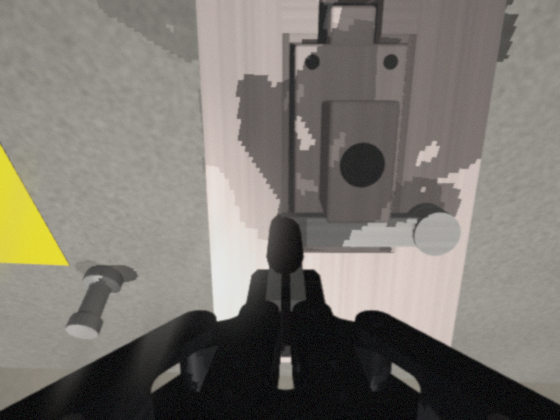

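The view shows the latch arm lying straight across the flange, boss at (436,233) and knob at (287,235), with the force now rising at the stop. One more small push, then I'll retreat.

Emit:
move_arm --steps '[[[0, 0, 0, 0.0015, 0, 0, 0], [0, 0, 0, 0, 0, 0, 0], [0, 0, 0, 0, 0, 0, 0]]]'

```text
time_s: 19.9
tool_pos: [0.5219, 0.1253, 0.1203]
eef_rot: [[-0.878, -0.075, 0.473], [-0.066, 0.997, 0.037], [-0.474, 0.001, -0.88]]
contact_force: [8.1, 0.7, -1.9]
finger_gap: 0.004
gripper_force: 3.1
```

Emit:
move_arm --steps '[[[0, 0, 0, -0.006, 0, 0, 0], [0, 0, 0, -0.004, 0, 0, 0], [0, 0, 0, 0, 0, -0.03, 0], [0, 0, 0, 0, 0, -0.05, 0], [0, 0, 0, 0, 0, -0.05, 0]]]'

```text
time_s: 20.4
tool_pos: [0.465, 0.1209, 0.2374]
eef_rot: [[-0.883, -0.075, 0.464], [-0.066, 0.997, 0.036], [-0.465, 0.001, -0.885]]
contact_force: [2.3, -0.2, 1.1]
finger_gap: 0.003
gripper_force: 0.0
```

Emit:
move_arm --steps '[[[0, 0, 0, 0, 0, -0.02, 0], [0, 0, 0, 0, 0, 0, 0], [0, 0, 0, 0, 0, 0, 0]]]'

```text
time_s: 20.7
tool_pos: [0.4575, 0.1204, 0.2552]
eef_rot: [[-0.881, -0.075, 0.468], [-0.066, 0.997, 0.036], [-0.469, 0.001, -0.883]]
contact_force: [0.6, -0.0, 0.2]
finger_gap: 0.003
gripper_force: 0.0
```

Run:
```python
from h import *
go([0,0,.15])
d=get('wrist'); P=(cloud(d)-O)@N; Z=P[...,2]; ok=d['depth']>0
def on(u,v,z):
    o,r=ray(d,u,v); o=nest(o); r=N.T@r; return o+r*((z-o[2])/r[2])
m=ok&(abs(Z-.046)<.004)&(abs(P[...,1])<.016)&(abs(P[...,0])<.03)
v,u=np.nonzero(cv2.morphologyEx(m.astype(np.uint8),cv2.MORPH_OPEN,np.ones((3,3)))); print('block',np.median(Z[m]),rect([on(a,b,.046)[:2] for a,b in zip(u,v)]))
m=ok&(Z>.048)&(Z<.057)&(P[...,0]>.0)&(P[...,0]<.08)&(P[...,1]<-.012)&(P[...,1]>-.05); print('knob',m.sum(),np.median(P[m],0))
m=ok&(abs(Z-.0245)<.003)&(P[...,1]>-.02)&(P[...,1]<.028)&(P[...,0]>.015)&(P[...,0]<.06); q=P[m]; k=np.polyfit(q[:,1],q[:,0],1); print('arm x vs y',k,len(q))
m=ok&(P[...,0]<-.026)&(P[...,0]>-.04)&(abs(P[...,1])<.018); print('flange',np.median(Z[m]))
```

```text
t 20.7 nest pos [ 0.0562 -0.0249  0.1822] rotvec [ 0.027  -0.0435  0.0106] shift now-axes [0.0562 0.0249 0.0323] shift after-rot axes [0.0562 0.0249 0.0322] F nest [ 0.6542 -0.0751 -0.1281] gap 0.24948287064631863
block 0.045587374492887155 (array([-0.0012,  0.0014]), array([0.0436, 0.0236]), 0.9437630772590637)
knob 265 [ 0.0318 -0.026   0.0519]
arm x vs y [0.0198 0.0322] 985
flange 0.013579423973431103
```

Knob at (31.8, -26.0) mm in the nest frame, arm square across, housing flat. The latch is at its stop, so I'm handing in.

```bash
python3 -c "
from bench import ctrl
print(ctrl.finish_job())"
```

```text
the job is handed in; nothing more can be done
None
```

I handed the job in at about 21 s. My last measurements showed the housing flat in the nest pocket with its nose in the slot and the latch closed at its stop; the hand-in returned no verdict.

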